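# Gauge a loupe's focal height with slide cases and hold it over a specimen

## Robot

A 6-joint arm with a two-finger parallel gripper is mounted at the origin on the work surface. World frame = base frame: x ahead of the robot, y to its left, z up, the work surface at z = 0. Lengths are in m, angles in rad, forces in N, time in s.
With the tool pointing down it reaches from about 0.35 to 0.8 m from the base axis. Payload 7.3 kg.
Tool frame: the origin (TCP) lies between the finger pads; the fingertips stand 25 mm ahead of it and the grasp point (between the pads) lies 6 mm ahead of it (r.tip_extent is the distance from the TCP to the fingertips, in m); z points along the fingers, y is the direction in which the jaws open and shut (so a half turn about z gives the same grasp; the last joint's range is limited). The gripper opens to 85 mm and grips with 20 to 120 N. Pads are 22 mm wide; open, the fingers measure 114 mm over their backs; the gripper's body (76 mm by 85 mm) begins 54 mm behind the grasp point. The pads swing forward as they close: fully open they stand 13 mm farther back than shut.
Start: joints at [1.179, 0.342, 1.524, -0, 1.275, -0.146], TCP at [0.128, 0.509, 0.256] pointing down, gripper open.
Joint ranges: [-2.53, 2.53], [-0.77, 2.02], [0.04, 2.7], [-1, 4.14], [0.28, 2.66], [-3.11, 3.11]. Speed limits (rad/s): [2.57, 2.57, 3.14, 3.14, 3.14, 3.14].

## Interface

Orientations are given as a unit quaternion [x, y, z, w].
In Python, from workcell import r, command_gripper, optics gives the robot as it stands. The module is installed in compiled form; this text tells all that it offers. Calls block until the motion is done:
- r.reach(position, orientation): joint-space move of the TCP to a pose.
- r.move_straight(position, orientation=None, speed=0.15, max_force=None): straight line of the TCP; orientation=None keeps the orientation; speed is the mean speed in m/s. With max_force (N) it stops when the force on the tool has changed by that much, and returns True; else False.
- r.movej(angles): joint-space move.
- command_gripper(opening, force=None): finger opening in m; force is the grip in N (None keeps the last); returns when the fingers have stopped.
- r.hold(seconds).
- r.solve_ik(position, orientation): joint angles nearest the present ones, or None.
- r.read_state(): the state.
- optics.get_image(name): name is "side" or "top" or "wrist"; returns (picture, depth): 420x560x3 uint8, red, green, blue; 420x560 float32, m along the optical axis (not along the pixel's ray), 0 where there is no reading.
- optics.camera_model(name): a dict with "K" (3x3 intrinsics, pixels), "R" (3x3) and "t" (3): a world point X has camera coordinates R X + t; the wrist camera has in their place "tool_from_camera" (4x4, takes a point from camera to tool coordinates, whose origin is the TCP and whose axes are the flange's). Camera axes: x right, y down, z forward; pixel columns grow to the right and rows downward; lengths in m; the calibration is good to about 2 mm. A picture is of the moment at which its call begins: read the wrist's pose just before it. camera_model takes no time and is no camera call.
A pose or a line that the arm cannot do raises r.PlanningError and nothing moves.
- r.finish_job(): hands the job in, once; it reports no verdict.
The state is a dict: "time_s": time; "joint_positions": joint angles; "dq": joint speeds; "tau": joint torques, N m; "eef_pos": TCP position; "eef_rot": TCP orientation; "contact_force": force on the tool from outside, world axes, zero at the start; "torque": the same for the moment, N m; "grip_width": finger opening in m.
Only numpy, scipy, OpenCV 4.12 (cv2) and the standard library are available. Lean on these libraries where they do the work, as an engineer would, in place of code of your own. Each camera call takes 0.05 s, during which the arm holds its last target.

## Task

Finish the column on the white viewing board: set the two loose slide cases, one at a time, squarely onto the case that stands on the board (leave that one where it is), setting them down rather than dropping them. The finished column's top marks the loupe's focal height: pick up the loupe and hold it level and still in the air over the microscope slide, its lens centred over the round stained specimen and the middle of the lens rim's thickness level with the column's top. Finish while holding it there, with the loupe touching only the gripper; do not touch the slide, and leave the other things on the bench alone.

Things in the scene. Friction and masses are not known exactly. Their poses are not given: they have to be found in the camera images.
- board: fixed white viewing board lying on the bench, 110 (x) x 300 (y) x 6 thick; origin: centre of its underside. The slide lies near its -y end, the lowest case of the column stands near its +y end. Its place and yaw vary. Sizes in mm.
- slide: glass microscope slide in a thin aluminium nest (86 x 36, 9 high in all, long side along x), fixed to the board, its origin 85 from the board's centre towards the board's -y and on the board's top face; fragile, not to be touched. Sizes in mm.
- specimen (a point): centre of the round stained specimen (16 across) on the slide's top face, 15 above the bench. Sizes in mm.
- case_base: closed grey slide case, a box 92 (its x) x 56 (its y) x 34 high with a thin dark lid seam and a paper label; 0.14 to 0.28 kg, the same size as the other two cases; origin: centre of its underside, z up. It stands loose on the viewing board (underside 6 above the bench) as the lowest of the column, which when finished is three cases and 102 tall, so its top is 108 above the bench. Sizes in mm.
- case_a: closed grey slide case, a box 92 (its x) x 56 (its y) x 34 high with a thin dark lid seam and a paper label; 0.14 to 0.28 kg, the same size as the other two cases; origin: centre of its underside, z up. Loose on the bench; goes onto the column, before or after case_b. Sizes in mm.
- case_b: closed grey slide case, a box 92 (its x) x 56 (its y) x 34 high with a thin dark lid seam and a paper label; 0.14 to 0.28 kg, the same size as the other two cases; origin: centre of its underside, z up. Loose on the bench; goes onto the column, before or after case_a. Sizes in mm.
- loupe: hand loupe lying flat on the bench, 164 long along its x: a round steel rim 72 across and 12 thick at the +x end, a straight white handle 80 long, 18 wide (y) and 24 high at the -x end, all with undersides flush. About 0.1 kg (0.08 to 0.17). Origin: halfway along its length, at the underside; z up when it is level (lens axis). Sizes in mm.
- loupe_lens (a point): centre of the lens, halfway through the 12 thick rim: 46 towards +x and 6 above the loupe's origin. Sizes in mm.
- loupe_grip (a point): middle of the loupe's handle: 42 towards -x and 12 above the loupe's origin. Sizes in mm.
- tin: flat closed steel tin, 110 x 75 x 16, thinner and wider than the slide cases; not used (origin: centre of its underside). Sizes in mm.
- beaker: glass beaker, 72 across, 90 tall; not used (origin: centre of its underside). Sizes in mm.
- dishes: stack of three small culture dishes, 57 across, about 36 tall; not used (origin: centre of its underside). Sizes in mm.
- bottle: amber glass bottle, 60 across, 150 tall; not used (origin: centre of its underside). Sizes in mm.
- jar: white screw jar, 68 across, 90 tall; not used (origin: centre of its underside). Sizes in mm.
- forceps: steel forceps lying flat, about 128 long, 6 thick; not used (origin: near the middle, underside). Sizes in mm.
Mind the look-alikes: they are no part of the job. What is shaped like the dishes but black is not meant.

How it is judged:
On the way, in this order (a step that is already met when the one before it is completed fails the run):
1. one loose case stands squarely on the column's lowest case, released ((((horizontal distance between case_a and case_base below 0.008 m and z of case_a in the frame of case_base between 0.031 and 0.037 m and angle between the x axis of case_a and the x axis of case_base, either way round below 0.105 rad and angle between case_a's own z axis and vertical below 0.05 rad) and (contact force between the fingers and case_a below 0.1 N and linear speed of case_a below 0.02 m/s)) or ((horizontal distance between case_b and case_base below 0.008 m and z of case_b in the frame of case_base between 0.031 and 0.037 m and angle between the x axis of case_b and the x axis of case_base, either way round below 0.105 rad and angle between case_b's own z axis and vertical below 0.05 rad) and (contact force between the fingers and case_b below 0.1 N and linear speed of case_b below 0.02 m/s)))), for 0.2 s.
2. both loose cases stand squarely on the column, released ((((horizontal distance between case_a and case_base below 0.008 m and z of case_a in the frame of case_base between 0.031 and 0.037 m and angle between the x axis of case_a and the x axis of case_base, either way round below 0.105 rad and angle between case_a's own z axis and vertical below 0.05 rad) and (horizontal distance between case_b and case_a below 0.008 m and z of case_b in the frame of case_a between 0.031 and 0.037 m and angle between the x axis of case_b and the x axis of case_a, either way round below 0.105 rad and angle between case_b's own z axis and vertical below 0.05 rad)) or ((horizontal distance between case_b and case_base below 0.008 m and z of case_b in the frame of case_base between 0.031 and 0.037 m and angle between the x axis of case_b and the x axis of case_base, either way round below 0.105 rad and angle between case_b's own z axis and vertical below 0.05 rad) and (horizontal distance between case_a and case_b below 0.008 m and z of case_a in the frame of case_b between 0.031 and 0.037 m and angle between the x axis of case_a and the x axis of case_b, either way round below 0.105 rad and angle between case_a's own z axis and vertical below 0.05 rad))) and contact force between the fingers and case_a below 0.1 N and linear speed of each of case_a, case_b below 0.02 m/s and contact force between the fingers and case_b below 0.1 N), for 0.2 s.
At the end, for the whole second after the job is handed in: Column of three cases on the board, each within 8 mm and 6 deg of the one below, lowest moved under 20 mm; loupe held still by the gripper, touching nothing else, lens centre within 12 mm of the specimen horizontally and within 8 mm of the column top height (108 mm), level within 7 deg ((((horizontal distance between case_a and case_base below 0.008 m and z of case_a in the frame of case_base between 0.031 and 0.037 m and angle between the x axis of case_a and the x axis of case_base, either way round below 0.105 rad and angle between case_a's own z axis and vertical below 0.05 rad) and (horizontal distance between case_b and case_a below 0.008 m and z of case_b in the frame of case_a between 0.031 and 0.037 m and angle between the x axis of case_b and the x axis of case_a, either way round below 0.105 rad and angle between case_b's own z axis and vertical below 0.05 rad)) or ((horizontal distance between case_b and case_base below 0.008 m and z of case_b in the frame of case_base between 0.031 and 0.037 m and angle between the x axis of case_b and the x axis of case_base, either way round below 0.105 rad and angle between case_b's own z axis and vertical below 0.05 rad) and (horizontal distance between case_a and case_b below 0.008 m and z of case_a in the frame of case_b between 0.031 and 0.037 m and angle between the x axis of case_a and the x axis of case_b, either way round below 0.105 rad and angle between case_a's own z axis and vertical below 0.05 rad))) and distance of case_base from where it was at the start of the episode below 0.02 m and angle between case_base's own z axis and vertical below 0.05 rad and horizontal distance between loupe_lens and specimen below 0.012 m and height (world z) of loupe_lens between 0.1 and 0.116 m and angle between loupe's own z axis and vertical below 0.12 rad and linear speed of loupe below 0.03 m/s and angular speed of loupe below 0.3 rad/s and contact force between the fingers and loupe above 1 N and contact force between loupe and case_a below 0.1 N and contact force between loupe and case_b below 0.1 N and contact force between loupe and case_base below 0.1 N and contact force between loupe and board below 0.1 N and contact force between loupe and slide below 0.1 N and contact force between loupe and tin below 0.1 N and contact force between loupe and beaker below 0.1 N and contact force between loupe and dishes below 0.1 N and contact force between loupe and bottle below 0.1 N and contact force between loupe and jar below 0.1 N and contact force between loupe and forceps below 0.1 N); the arm keeps its last pose, push and grip.
It fails at once if a case or the loupe is dropped from more than about 10 mm (moves faster than 0.45 m/s while not held) ((linear speed of case_a above 0.45 m/s and contact force between the fingers and case_a below 0.05 N) or (linear speed of case_b above 0.45 m/s and contact force between the fingers and case_b below 0.05 N) or (linear speed of loupe above 0.45 m/s and contact force between the fingers and loupe below 0.05 N)).
It fails at once if the slide is touched (contact force between slide and the fingers above 0.5 N or contact force between slide and the arm above 0.5 N or contact force between slide and loupe above 0.5 N or contact force between slide and case_a above 0.5 N or contact force between slide and case_b above 0.5 N or contact force between slide and case_base above 0.5 N).
It fails at once if a bystander on the bench is moved more than 30 mm (distance of any of tin, beaker, dishes, bottle, jar, forceps from where it was at the start of the episode above 0.03 m).
It also fails if it takes over 61 s, if anything falls off the work surface, if the arm or the gripper's body presses on something with over 40 N, if the wrist force passes 120 N, or if a joint passes its speed limit or range.

## Working session

There is one attempt and no reset: what is moved stays moved. The work goes in short steps, each a Python script; the robot and the scene stay as the last script left them, time stands still between calls to the robot, and variables do not carry over. Pictures are saved under pics/ and viewed, and the job is handed in when it is done.

```bash
mkdir -p pics; python3 - <<'E'
from workcell import r, optics
import cv2,numpy as np
s=r.read_state(); print(s)
for n in ("side","top","wrist"):
    im,d=optics.get_image(n); np.savez(f"pics/{n}0.npz",im=im,d=d)
    cv2.imwrite(f"pics/{n}0.png",im[:,:,::-1]); print(n,optics.camera_model(n))
E
```

```text
{'time_s': 0.0, 'joint_positions': array([ 1.17902978e+00,  3.42709464e-01,  1.52498328e+00, -3.13161143e-06,
        1.27539015e+00, -1.45976575e-01]), 'dq': array([ 7.03838482e-04,  1.33563697e-05,  6.58263614e-04,  8.73358622e-04,
        1.26199303e-05, -7.06971989e-04]), 'tau': array([ 2.07826692e-03, -4.33698463e+01, -2.46006382e+01, -8.68368971e-06,
        7.94990250e-03, -1.84412858e-07]), 'eef_pos': array([0.12757832, 0.50890665, 0.25564458]), 'eef_rot': array([ 1.22585381e-01,  9.92457691e-01, -7.18747746e-04, -1.96492918e-04]), 'contact_force': array([-1.18166067, -1.03431728,  0.445205  ]), 'torque': array([ 0.04517406, -0.01995046, -0.02566914]), 'grip_width': 0.08519819050178738}
side {'K': array([[400.83445941,   0.        , 283.01474725],
       [  0.        , 400.83445941, 216.6242086 ],
       [  0.        ,   0.        ,   1.        ]]), 'R': array([[ 0.9705975 , -0.24060642,  0.0070039 ],
       [-0.14670032, -0.61435152, -0.77527493],
       [ 0.19083898,  0.75145243, -0.63158509]]), 't': array([-0.50122122,  0.13376083,  0.81133243])}
top {'K': array([[525.3113
[... 171 characters left out ...]
75901,  0.01881406],
       [-0.98941587, -0.0139129 , -0.14443918],
       [ 0.14466613, -0.01698106, -0.9893348 ]]), 't': array([-0.01410846,  0.53077811,  1.2123034 ])}
wrist {'K': array([[321.67535928,   0.        , 277.19173805],
       [  0.        , 321.67535928, 213.2838961 ],
       [  0.        ,   0.        ,   1.        ]]), 'tool_from_camera': array([[-1.93554271e-04, -9.55576396e-01, -2.94743470e-01,
         7.47779310e-02],
       [ 9.99999729e-01,  2.44708349e-05, -7.36022991e-04,
         8.36522336e-04],
       [ 7.10538817e-04, -2.94743533e-01,  9.55576133e-01,
        -1.17959069e-01],
       [ 0.00000000e+00,  0.00000000e+00,  0.00000000e+00,
         1.00000000e+00]])}
```

View pics/top0.png

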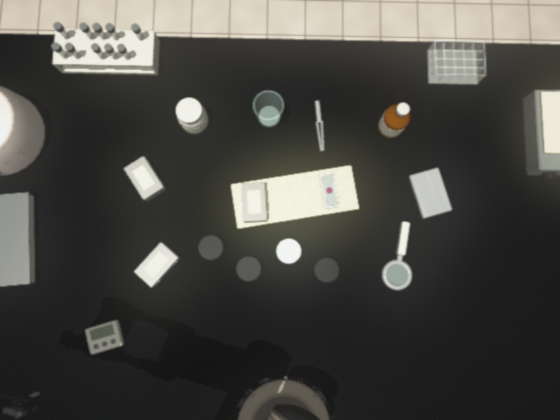

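View pics/side0.png

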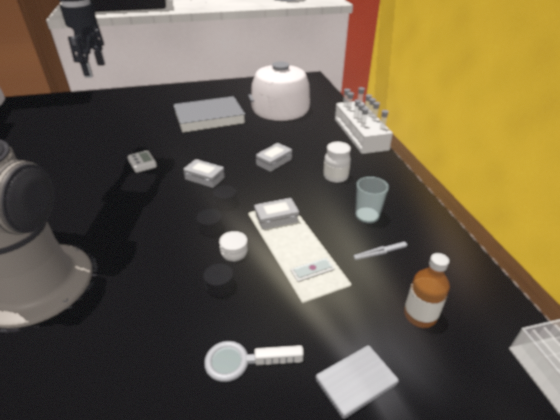

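View pics/wrist0.png

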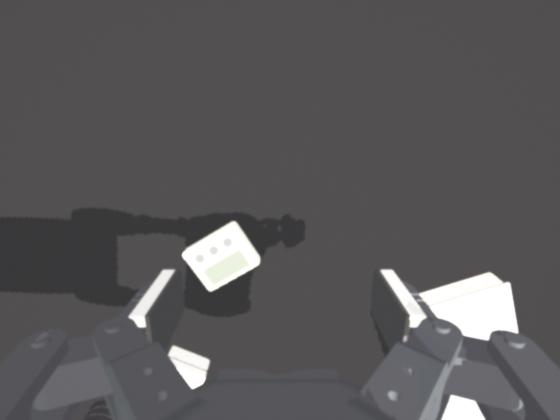

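The top view shows two loose cases at (144,178) and (156,265). The column's base case is at (255,201) on the board, with the specimen at (330,190). The loupe is at (400,255) and the flat tin at (430,193). The timer at (104,337) is a look-alike. The next step is enlarged crops and a depth-derived height map.

```bash
cat > h.py <<'E'
import numpy as np,cv2
from workcell import optics
def rays(n,uv):
    m=optics.camera_model(n);uv=np.atleast_2d(uv).astype(float)
    d=np.c_[uv,np.ones(len(uv))]@np.linalg.inv(m["K"]).T@m["R"]
    return -m["R"].T@m["t"],d
def onplane(n,uv,z):
    c,d=rays(n,uv); return c+d*((z-c[2])/d[:,2])[:,None]
def cloud(n,dep):
    h,w=dep.shape;v,u=np.mgrid[:h,:w]
    c,d=rays(n,np.c_[u.ravel(),v.ravel()]); P=c+d*dep.reshape(-1,1); P[dep.ravel()==0]=np.nan
    return P.reshape(h,w,3)
E
python3 - <<'E'
from h import *
f=np.load("pics/top0.npz");im=f["im"];d=f["d"];P=cloud("top",d)
print(rays("top",[0,0])[0], "bench z",np.nanmedian(P[280:320,400:500,2]),np.nanstd(P[280:320,400:500,2]))
for (u,v) in [(144,178),(156,265),(255,201),(330,190),(300,190),(430,193),(404,235),(104,337)]:
    print((u,v),np.nanmedian(P[v-2:v+3,u-2:u+3].reshape(-1,3),0).round(4))
c=np.hstack([cv2.resize(im[145:295,110:210],None,fx=4,fy=4,interpolation=2),cv2.resize(im[165:240,225:365][:, :100],None,fx=4,fy=4,interpolation=2)[:0].reshape(0,400,3) if 0 else cv2.resize(im[145:295,225:325],None,fx=4,fy=4,interpolation=2)])
cv2.imwrite("pics/c1.png",c[:,:,::-1])
z=np.nan_to_num(P[...,2]);cv2.imwrite("pics/z.png",cv2.resize(np.clip(z[145:295,110:460]*255/0.06,0,255).astype(np.uint8),None,fx=2.2,fy=2.2,interpolation=0))
cv2.imwrite("pics/c2.png",cv2.resize(im[150:300,300:460],None,fx=4,fy=4,interpolation=2)[:,:,::-1])
E
```

```text
[0.34994063 0.0138658  1.27630454] bench z 0.0007589176502788009 0.002887777467558571
(144, 178) [0.5719 0.3396 0.0332]
(156, 265) [0.3658 0.3011 0.0351]
(255, 201) [0.519  0.0732 0.0404]
(330, 190) [ 0.5519 -0.1074  0.0153]
(300, 190) [ 0.5523 -0.0347  0.0064]
(430, 193) [ 0.5476 -0.3522  0.0156]
(404, 235) [ 0.4441 -0.2837  0.0249]
(104, 337) [0.1998 0.4164 0.0208]
```

View pics/c1.png

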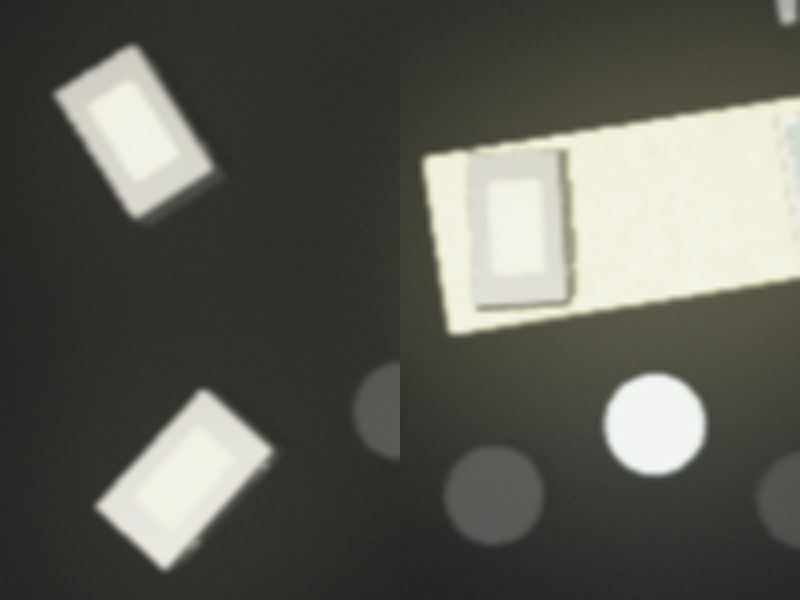

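View pics/c2.png

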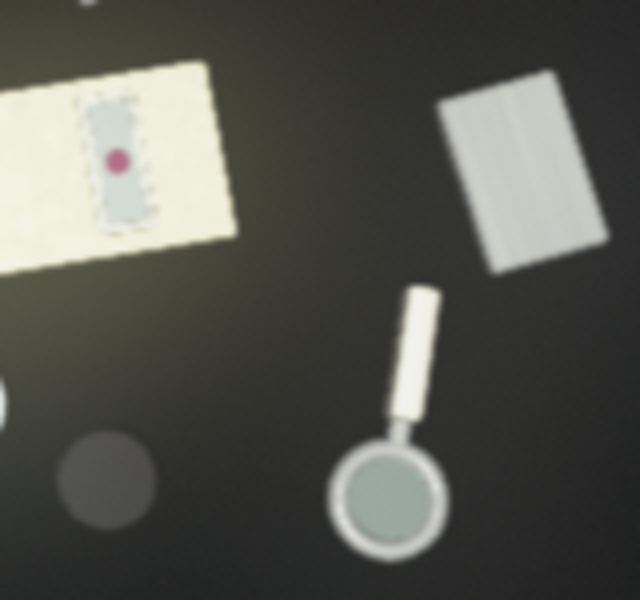

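View pics/z.png

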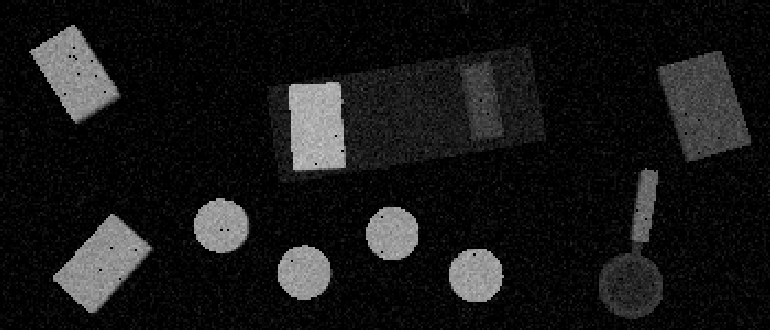

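Heights fit: loose case tops are at about 34 mm, the base case at 40, tin 16, loupe handle 24 and specimen 15. Next I fit rectangles on the top planes.

```bash
cat >> h.py <<'E'
def rectfit(n,mask,z):
    cs,_=cv2.findContours(mask.astype(np.uint8),cv2.RETR_EXTERNAL,cv2.CHAIN_APPROX_NONE)
    c=max(cs,key=cv2.contourArea)[:,0,:]
    W=onplane(n,c,z)[:,:2].astype(np.float32)*1000
    (cx,cy),(w,h),a=cv2.minAreaRect(W)
    if w<h: w,h,a=h,w,a+90
    # a: direction of the long side
    m=np.argwhere(mask)[:,::-1]; M=onplane(n,m,z)[:,:2]
    C=M.mean(0);ev,V=np.linalg.eigh(np.cov((M-C).T));ax=V[:,1]
    return dict(c=np.array([cx,cy])/1000,size=(w,h),yaw=(a+90)%180-90,centroid=C,pyaw=(np.degrees(np.arctan2(ax[1],ax[0]))+90)%180-90)
def blob(mask,seed):
    k,l=cv2.connectedComponents(mask.astype(np.uint8));u,v=seed
    ids=l[v-3:v+4,u-3:u+4].ravel();ids=ids[ids>0]; return l==np.bincount(ids).argmax()
E
python3 - <<'E'
from h import *
f=np.load("pics/top0.npz");im=f["im"];d=f["d"];P=cloud("top",d);Z=np.nan_to_num(P[...,2])
Zm=cv2.medianBlur(Z.astype(np.float32),3)
for nm,s,lo,z in [("c1",(144,178),.02,.034),("c2",(156,265),.02,.034),("base",(255,201),.026,.040),("handle",(403,238),.016,.024)]:
    print(nm,rectfit("top",blob(Zm>lo,s),z))
g=im.astype(int)
mask=(g[...,0]-g[...,1]>25);mask[:,:320]=0;mask[:,340:]=0
vu=np.argwhere(mask&(np.indices(mask.shape)[0]<210)&(np.indices(mask.shape)[0]>170))[:,::-1];print("spec",len(vu),vu.mean(0),onplane("top",vu.mean(0),.015))
# board
hsv=cv2.cvtColor(im,cv2.COLOR_RGB2HSV)
bm=cv2.morphologyEx((hsv[...,2]>170).astype(np.uint8),cv2.MORPH_CLOSE,np.ones((9,9)))>0
print("board",rectfit("top",blob(bm,(300,195)),.006))
gr=cv2.cvtColor(im,cv2.COLOR_RGB2GRAY)
lm=blob(gr>90,(398,260)); # loupe
vu=np.argwhere(lm)[:,::-1]; vu=vu[vu[:,1]>=256]
cs,_=cv2.findContours(lm.astype(np.uint8),0,1);c=max(cs,key=cv2.contourArea)[:,0]
c=c[c[:,1]>=264]; W=onplane("top",c,.012)[:,:2]
A=np.c_[2*W,np.ones(len(W))];s=np.linalg.lstsq(A,(W**2).sum(1),rcond=None)[0];print("rim",s[:2],np.sqrt(s[2]+s[:2]@s[:2]))
E
```

```text
c1 {'c': array([0.5724967 , 0.34124731]), 'size': (95.13551330566406, 57.42708206176758), 'yaw': 34.398353576660156, 'centroid': array([0.57228463, 0.34135345]), 'pyaw': np.float64(34.38286767350837)}
c2 {'c': array([0.36782721, 0.30167722]), 'size': (93.14811706542969, 57.90241241455078), 'yaw': -40.39338302612305, 'centroid': array([0.36770372, 0.30185289]), 'pyaw': np.float64(-40.25078694960217)}
base {'c': array([0.51751337, 0.0768859 ]), 'size': (93.18562316894531, 57.37372589111328), 'yaw': 3.7166197299957275, 'centroid': array([0.51740534, 0.07700878]), 'pyaw': np.float64(4.999887654319167)}
handle {'c': array([ 0.43693909, -0.28038474]), 'size': (79.61624145507812, 18.90074348449707), 'yaw': -9.948486328125, 'centroid': array([ 0.43696403, -0.2804494 ]), 'pyaw': np.float64(-9.93741028229664)}
spec 26 [329.         189.88461538] [[ 0.55223485 -0.10500827  0.015     ]]
board {'c': array([ 0.53686584, -0.0211152 ]), 'size': (300.40570068359375, 110.10836029052734), 'yaw': -79.91454219818115, 'centroid': array([ 0.53653331, -0.02041584]), 'pyaw': np.float64(-79.9386657397061)}
rim [ 0.35025963 -0.26702809] 0.03569158312959948
```

All sizes match: cases about 93×57, board 300×110, handle 80×19, and 88 mm from grip to lens. The board-derived slide centre (0.552,-0.105) agrees with the specimen ray. The two loose cases at (144,178) and (156,265) are the cases by height (34 mm), size and label. The tin is 16 mm high and the timer 21 mm. I'll pick the far case first.

```bash
cat >> h.py <<'E'
from workcell import r,command_gripper
from scipy.spatial.transform import Rotation as Ro
def quat(yaw):  # tool x along yaw (deg), pointing down
    a=np.radians(yaw);x=np.array([np.cos(a),np.sin(a),0]);z=np.array([0,0,-1.]);return Ro.from_matrix(np.c_[x,np.cross(z,x),z]).as_quat()
def best(p,yaw):
    o=[]
    for y in (yaw,yaw+180):
        j=r.solve_ik(p,quat(y))
        if j is not None:o.append((abs(j[5]),y,j))
    o.sort(key=lambda t:t[0]);return o
def snap(n,tag):
    im,d=optics.get_image(n);np.savez(f"pics/{n}{tag}.npz",im=im,d=d);cv2.imwrite(f"pics/{n}{tag}.png",im[:,:,::-1]);return im,d
def st():
    s=r.read_state();print("t%.2f"%s["time_s"],s["eef_pos"].round(4),"f",s["contact_force"].round(1),"w%.4f"%s["grip_width"],"j6 %.2f"%s["joint_positions"][5]);return s
E
python3 - <<'E'
from h import *
print(r.tip_extent)
for p,y in [((.5724,.3413,.03),34.4),((.3678,.3018,.03),-40.3),((.5175,.077,.07),4.4),((.437,-.2804,.03),170.2),((.639,-.118,.12),170.2)]:
    print(p,[(y,j.round(2)) for _,y,j in best(p,y)])
p=(.5724,.3413);y=best((*p,.03),34.4)[0][1]
r.reach((*p,.13),quat(y));st()
r.move_straight((*p,.030),speed=.12,max_force=15);st()
command_gripper(.045,50);st()
E
```

```text
0.025
(0.5724, 0.3413, 0.03) [(34.4, array([ 0.42,  0.82,  1.33, -0.  ,  0.99,  1.39])), (214.4, array([ 0.42,  0.82,  1.33, -0.  ,  0.99, -1.75]))]
(0.3678, 0.3018, 0.03) [(139.7, array([ 0.53,  0.57,  1.91, -0.  ,  0.66, -0.34])), (-40.3, array([ 0.53,  0.57,  1.91, -0.  ,  0.66,  2.8 ]))]
(0.5175, 0.077, 0.07) [(4.4, array([ 0.  ,  0.56,  1.75, -0.  ,  0.82,  1.5 ])), (184.4, array([ 0.  ,  0.56,  1.75, -0.  ,  0.82, -1.65]))]
(0.437, -0.2804, 0.03) [(350.2, array([-0.72,  0.63,  1.79, -0.  ,  0.73,  1.02])), (170.2, array([-0.72,  0.63,  1.79, -0.  ,  0.73, -2.12]))]
(0.639, -0.118, 0.12) [(350.2, array([-0.3 ,  0.69,  1.32, -0.  ,  1.13,  1.44])), (170.2, array([-0.3 ,  0.69,  1.32, -0.  ,  1.13, -1.7 ]))]
t1.94 [0.5719 0.3421 0.1304] f [ 0.1 -0.5  0.1] w0.0853 j6 1.39
t2.92 [0.5729 0.3416 0.0309] f [ 0.2  0.5 -0.3] w0.0851 j6 1.39
t3.31 [0.5729 0.3415 0.0311] f [-1.2 -0.1  5.1] w0.0553 j6 1.39
```

```bash
python3 - <<'E'
from h import *
r.move_straight((.5729,.3416,.13),speed=.15);s=st()
snap("side","1")
r.reach((.5176,.077,.13),quat(4.4));st()
r.move_straight((.5176,.077,.075),speed=.12);st()
snap("top","1")
t=r.move_straight((.5176,.077,.066),speed=.02,max_force=4);print(t);st()
E
```

```text
t4.12 [0.5721 0.3412 0.1286] f [-0.6 -0.6 -3.8] w0.0550 j6 1.39
t5.22 [0.5183 0.0778 0.1301] f [-0.2  0.1 -2.6] w0.0553 j6 1.50
t5.83 [0.5181 0.0775 0.0752] f [ 0.  -0.9 -3. ] w0.0550 j6 1.50
True
t6.22 [0.5182 0.077  0.071 ] f [-1.4 -0.1  5.5] w0.0550 j6 1.50
```

View pics/side1.png

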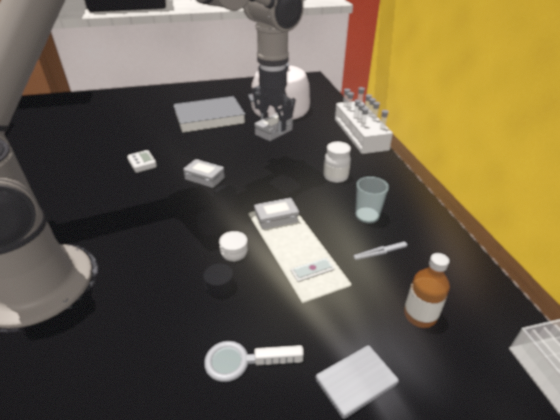

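The side view shows the case held level in the jaws at (272,127). Contact came at 0.0710 against 0.0711 expected. Next I release it, move over the second case and check the stack.

```bash
python3 - <<'E'
from h import *
command_gripper(.08);st()
r.move_straight((.5182,.077,.15),speed=.15)
p=(.3678,.3018);y=139.7
r.reach((*p,.13),quat(y));st()
im,d=snap("top","2")
P=cloud("top",d);Z=cv2.medianBlur(np.nan_to_num(P[...,2]).astype(np.float32),3)
u,v=255,200
print("stack",np.median(Z[v-2:v+3,u-2:u+3]),rectfit("top",blob(Z>.055,(u,v)),.074))
E
```

```text
t6.60 [0.5174 0.0771 0.0698] f [0.5 0.5 0. ] w0.0798 j6 1.50
t8.89 [0.368  0.3016 0.1297] f [-0.1  0.5  0. ] w0.0802 j6 -0.34
stack 0.07425931 {'c': array([0.51867877, 0.07649481]), 'size': (93.41484832763672, 57.053062438964844), 'yaw': 4.997839450836182, 'centroid': array([0.51849998, 0.07652721]), 'pyaw': np.float64(5.511088817421495)}
```

View pics/top2.png

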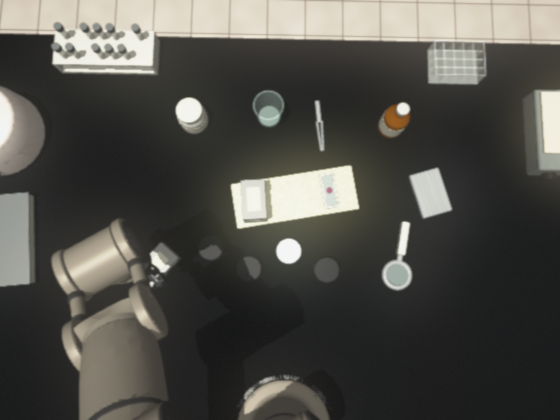

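The first case sits on the base at (255,200), top at 74 mm, offset about 1 mm and 1° or less. Now the second case.

```bash
python3 - <<'E'
from h import *
p=(.3678,.3018)
r.move_straight((*p,.030),speed=.12,max_force=15);st()
command_gripper(.045,50);z0=st()["eef_pos"][2]
r.move_straight((*p,.17),speed=.15);st()
q=(.5184,.0766)
r.reach((*q,.17),quat(184.6));st()
r.move_straight((*q,.109),speed=.12);e=st()["eef_pos"]
t=r.move_straight((*q,.099),speed=.02,max_force=4);z=st()["eef_pos"][2];print(t,"expected",z0+.074)
E
```

```text
t9.93 [0.3682 0.302  0.0305] f [-0.3 -1.2  0.1] w0.0802 j6 -0.34
t10.28 [0.3683 0.3021 0.0309] f [-0.3 -0.7  5.8] w0.0549 j6 -0.34
t11.36 [0.3673 0.3015 0.1691] f [-1.  -0.5 -2.2] w0.0554 j6 -0.34
t12.55 [0.5179 0.0771 0.1695] f [-0.2  0.1 -1.7] w0.0550 j6 -1.65
t13.21 [0.5187 0.077  0.1094] f [-0.6  0.1 -2.4] w0.0553 j6 -1.65
t13.56 [0.5191 0.0766 0.1049] f [-0.1  0.3  3.6] w0.0553 j6 -1.65
True expected 0.1049089905987023
```

```bash
python3 - <<'E'
from h import *
command_gripper(.08);st()
r.move_straight((.519,.0768,.2),speed=.15)
p=(.437,-.2804)
# grasp slightly towards the lens is not needed: handle middle
r.reach((*p,.15),quat(350.2));st()
im,d=snap("top","3")
P=cloud("top",d);Z=cv2.medianBlur(np.nan_to_num(P[...,2]).astype(np.float32),3)
u,v=254,199
print("stack",np.median(Z[v-2:v+3,u-2:u+3]),rectfit("top",blob(Z>.09,(u,v)),.108))
snap("wrist","3");snap("side","3")
E
```

```text
t13.93 [0.5181 0.0767 0.1037] f [0.3 0.1 0.4] w0.0804 j6 -1.65
t17.00 [ 0.4371 -0.2801  0.1499] f [-0.2  0.4 -0.5] w0.0800 j6 1.02
stack 0.1086157 {'c': array([0.51682129, 0.07569641]), 'size': (93.52250671386719, 57.295265197753906), 'yaw': 4.870504856109619, 'centroid': array([0.5163681 , 0.07594712]), 'pyaw': np.float64(4.508928120190291)}
```

View pics/wrist3.png

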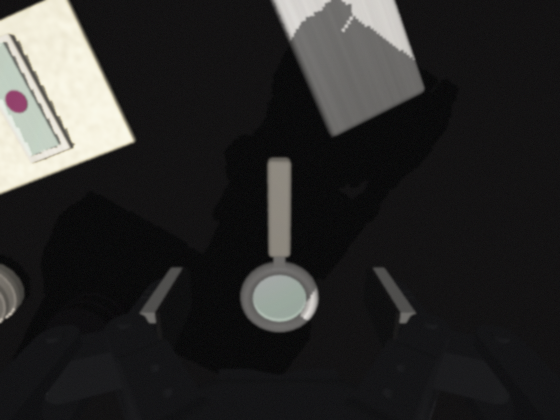

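View pics/side3.png

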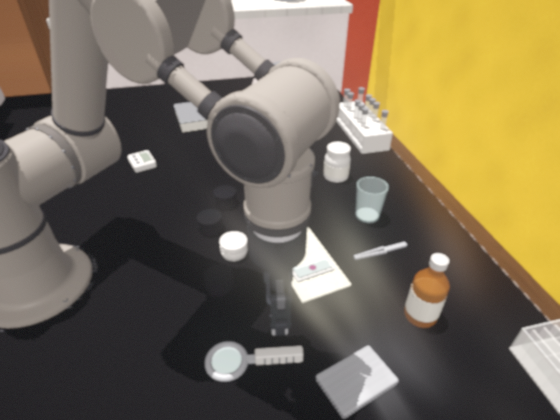

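The column top reads 108.6 mm and is about 2 mm off the middle case, so the stack is fine. The wrist view shows the loupe handle along column 279 (pixels 158–258), centred between the jaws, with the tin's corner clear at (335,135). Now I grip the handle.

```bash
python3 - <<'E'
from h import *
p=(.437,-.2804)
command_gripper(.05)
print(r.move_straight((*p,.032),speed=.12,max_force=10));st()
print(r.move_straight((*p,.029),speed=.02,max_force=5));st()
command_gripper(.008,80);st()
r.move_straight((*p,.06),speed=.05);st()
snap("side","4");snap("wrist","4")
E
```

```text
False
t18.68 [ 0.4374 -0.2807  0.0326] f [-0.1  0.1 -0.2] w0.0503 j6 1.02
False
t18.98 [ 0.437  -0.2804  0.0292] f [-0.2 -0.  -0.3] w0.0498 j6 1.02
t19.38 [ 0.4372 -0.2806  0.0294] f [-0.4  0.   4.6] w0.0161 j6 1.02
t20.15 [ 0.4369 -0.2803  0.06  ] f [ 0.5 -0.4 -2. ] w0.0166 j6 1.02
```

View pics/side4.png

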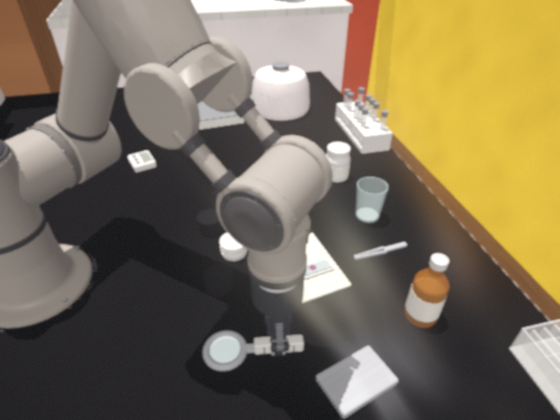

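View pics/wrist4.png

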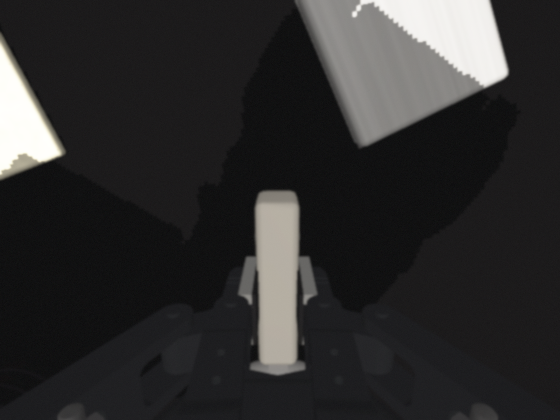

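The loupe is lifted off the bench and held by the middle of its handle (side view (278,345), lens at (225,350)). Now I carry it over the specimen.

```bash
python3 - <<'E'
from h import *
p=(.437,-.2804);q=(.6388,-.1186)
r.move_straight((*p,.19),speed=.15)
r.move_straight((*q,.19),speed=.15);st()
r.move_straight((*q,.1314),speed=.06);r.hold(.3);st()
im,d=snap("top","5");snap("side","5")
cv2.imwrite("pics/c5.png",cv2.resize(im[100:250,230:430],None,fx=4,fy=4,interpolation=2)[:,:,::-1])
P=cloud("top",d);np.save("pics/P5.npy",P)
E
```

```text
t23.14 [ 0.6384 -0.1191  0.1901] f [-0.5  0.6 -2.1] w0.0160 j6 1.44
t24.57 [ 0.6389 -0.1186  0.1317] f [ 0.3 -0.6 -2.4] w0.0163 j6 1.44
```

View pics/c5.png

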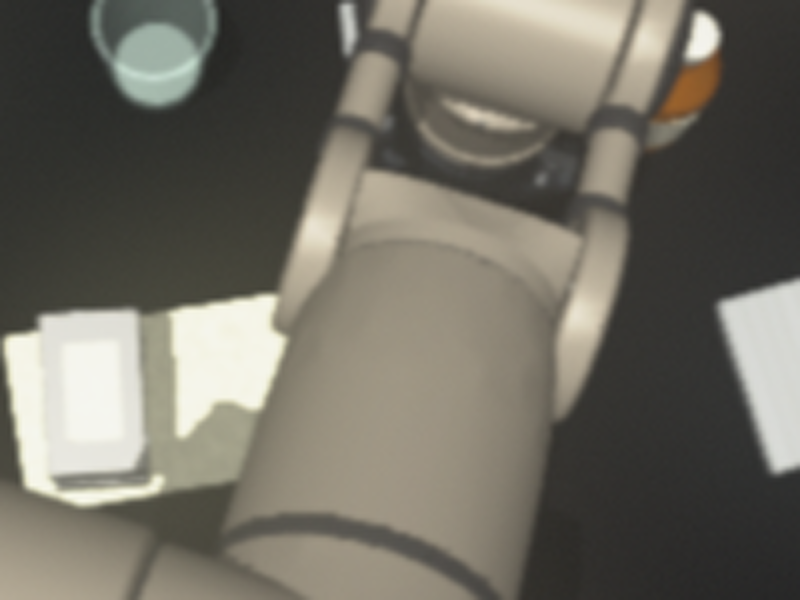

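View pics/side5.png

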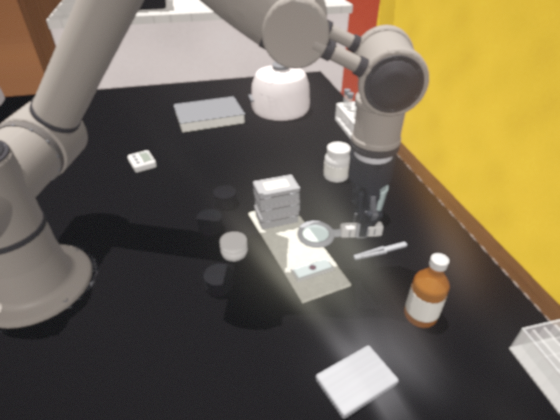

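The arm hides the loupe from the top camera. The side view shows the rim at (317,234), the specimen at (313,268) and a square column at (277,200). I'll measure the lens and its level from the side camera, and cross-check the specimen in the same camera.

```bash
python3 - <<'E'
from h import *
f=np.load("pics/side5.npz");im=f["im"];P=cloud("side",f["d"])
cv2.imwrite("pics/c6.png",cv2.resize(im[150:300,240:400],None,fx=4,fy=4,interpolation=2)[:,:,::-1])
a=np.load("pics/side0.npz")["im"].astype(int)
m=(a[...,0]-a[...,1]>25);m[:258]=0;m[278:]=0;m[:,:300]=0;m[:,325:]=0
vu=np.argwhere(m)[:,::-1].mean(0);print("spec side",m.sum(),vu,onplane("side",vu,.015))
Q=P.reshape(-1,3);k=(np.hypot(Q[:,0]-.552,Q[:,1]+.105)<.045)&(Q[:,2]>.085)&(Q[:,2]<.135)
m=k.reshape(P.shape[:2]);T=Q[k]
for z in (.09,.10,.105,.11,.115,.12,.125): print(z,((T[:,2]>z)).sum())
T=T[(T[:,2]>.105)&(T[:,2]<.123)]
A=np.c_[T[:,:2]-T[:,:2].mean(0),np.ones(len(T))]
c,_,_,_=np.linalg.lstsq(A,T[:,2],rcond=None);print("plane",c,len(T),"tilt deg",np.degrees(np.hypot(*c[:2])))
# rim outline ray fit: top plane at .114
mm=cv2.morphologyEx(m.astype(np.uint8),cv2.MORPH_CLOSE,np.ones((3,3)))
cs,_=cv2.findContours(mm,0,1);cc=max(cs,key=cv2.contourArea)[:,0]
(ex,ey),ax,an=cv2.fitEllipse(cv2.convexHull(cc));print("ell",ex,ey,ax,an,onplane("side",(ex,ey),.108))
s0=cv2.fitEllipse  # handle top plane
H=Q[(np.hypot(Q[:,0]-.639,Q[:,1]+.1186)<.045)&(Q[:,2]>.112)&(Q[:,2]<.136)]
print("handle z",np.percentile(H[:,2],[10,50,90]),H.mean(0))
C=Q[(np.hypot(Q[:,0]-.517,Q[:,1]-.076)<.02)&(Q[:,2]>.09)];print("col top",np.median(C[:,2]))
E
```

```text
spec side 22 [312.31818182 266.95454545] [[ 0.55329086 -0.10297484  0.015     ]]
0.09 825
0.1 825
0.105 819
0.11 613
0.115 23
0.12 0
0.125 0
plane [0.00733476 0.01609209 0.11142895] 819 tilt deg 1.013267532630638
ell 317.17694091796875 233.8030548095703 (26.480562210083008, 41.16389846801758) 91.37321472167969 [[ 0.55715087 -0.1053402   0.108     ]]
handle z [0.11425734 0.12392897 0.12921166] [ 0.63317942 -0.12552748  0.12265055]
col top 0.10859588648239715
```

View pics/c6.png

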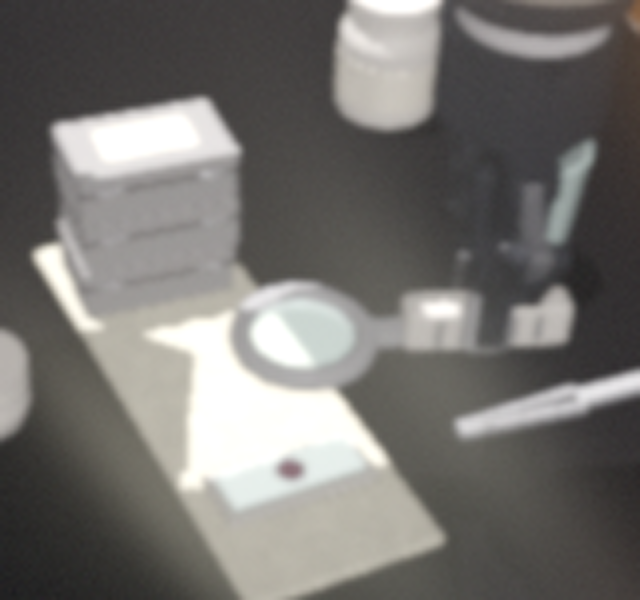

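The crop shows the loupe level and clear of everything. The neck biases the ellipse in +x, so I'll refit the rim without the neck side.

```bash
python3 - <<'E'
from h import *
f=np.load("pics/side5.npz");P=cloud("side",f["d"]);Q=P.reshape(-1,3)
k=((np.hypot(Q[:,0]-.552,Q[:,1]+.105)<.06)&(Q[:,2]>.098)&(Q[:,2]<.13)).reshape(P.shape[:2])
k[:,:290]=0
mm=cv2.morphologyEx(k.astype(np.uint8),cv2.MORPH_CLOSE,np.ones((3,3)))
cs,_=cv2.findContours(mm,0,1);c=max(cs,key=cv2.contourArea)[:,0]
for z,sel in ((.114,(c[:,1]<=234)&(c[:,0]<328)),(.108,c[:,0]<328)):
    W=onplane("side",c[sel],z)[:,:2]
    A=np.c_[2*W,np.ones(len(W))];s=np.linalg.lstsq(A,(W**2).sum(1),rcond=None)[0];print(z,len(W),s[:2],np.sqrt(s[2]+s[:2]@s[:2]))
st()
E
```

```text
0.114 36 [ 0.55313148 -0.10739463] 0.03423011040030416
0.108 69 [ 0.55589445 -0.10428204] 0.03728684320784826
t24.67 [ 0.6388 -0.1186  0.1315] f [-0.9 -1.  -1.7] w0.0160 j6 1.44
```

Lens at about (0.554,-0.106) against specimen (0.553,-0.103) in the same camera, so about 3 mm off. Tilt is about 1° and the height is right. Handing in.

```bash
python3 - <<'E'
from h import *
r.hold(.3);st();r.finish_job()
E
```

```text
t24.97 [ 0.6388 -0.1186  0.1314] f [ 0.7 -0.3 -0.9] w0.0164 j6 1.44
the job is handed in; nothing more can be done
```

I set both loose slide cases onto the base case with force-guarded descents, and the arm is now holding the loupe level over the specimen. I handed the job in at 25.0 s; no verdict was reported.

**Column:** Top measured at 108.6 mm. The layers agree to about 2 mm and about 1.5° in the top view. The first base-case yaw estimates differed, 3.7° against 5.0°; I used 4.4°, and the finished layers read 4.5–5.5°.

**Loupe:**
- **Position:** Lens about 3 mm from the specimen horizontally, measured by the side camera. The top camera could not check it because the arm was in the way. The side-camera rim fits disagree by 3–4 mm, and my first fit, biased by the neck, put the lens about 4.5 mm off. All are within the 12 mm limit.
- **Height:** By arm position, the middle of the rim is at about 108 mm. Side-camera depth of the rim averages 111 mm; that includes points on its sides, so it is only a rough check.
- **Level and hold:** Tilt about 1°. The arm is still and the jaws are closed on the handle. In the side view the loupe is clear of everything but the gripper.

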